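Get the peeler out of the child-safe box

TASK

Get the peeler out of the child-safe box: slide the lock tab fully aside from under the push button, press the button down so that the lid springs open, then lift the peeler out and lay it down gently, flat on the cutting board. Do not drop the peeler, leave the box standing open, and do not disturb the mug, the spice jar and the small can nearby.

Things in the scene. Friction and masses are not known exactly. Their poses are not given: they have to be found in the camera images.
- safe_box: Grey box fixed to the table, 211 (x) by 240 mm (y), turned up to 0.25 rad. Origin on the table; x away from the robot, y left, z up. Front, x -105 to -20 mm: deck 42 mm high with button, lock tab, steel bolt. Rear, x -20 to 106: tray under a white lid (top 68 mm high), walls 6 thick, 60 high; inside x -14 to 100, y -114 to 114, floor 6 mm above the table.
- button_top (a point): Centre of the top face of the push button: a black flat rectangular cap 34 mm (box x) by 46 mm (box y), in the middle of the deck, its top 62 mm above the table when up. It goes straight down.
- button (a joint): How far the button is pressed, 0 (up) to 0.008 m (down). Its spring takes 1.6 N at first, about 5 N fully down. From about 6 mm on, it draws the steel bolt off the lid's lip and the lid swings open by itself. It springs back when let go. With the lock tab's fork under it, it cannot be pressed.
- lock_fin (a point): On the lock tab's upright black thumb fin, the part to grasp or push: 12 mm thick (box y), 32 wide (box x), top 81 mm above the table, free from 53 mm up. The point is 71 mm above the table on the fin's middle plane, left (+y) of the button's centre: by 58 mm when locked, 103 mm when fully aside. The tab's fork reaches from it under the button cap.
- lock (a joint): Position of the lock tab, 0 (fork fully under the button) to 0.045 m (fully aside against its stop, along the box's +y, to the left). It starts at 0 to 0.008 and stays where it is left; sliding takes about 2 N. The fork is clear of the button from 0.040 m on.
- lid (a joint): Opening angle of the white lid, 0 shut to 1.8 rad open; hinged along the rear edge of the box (x = 108 mm, 62 mm above the table), 128 mm deep. While bolted it cannot be lifted; freed, its spring swings it up and back within about 2 s and keeps it open at about 1.8 rad.
- peeler_mid (a point): Peeler with a lime handle, 158 mm long, about 50 g, flat in the tray (lid shut at first). The point is in the handle where to grip, 7.5 mm above its underside. y axis along the handle (at the start the box's y, within 0.15 rad), z up. Handle 20 mm wide, 15 thick, from y -28 to 62 mm; flat head 36 mm wide, to y -98.
- board: White cutting board with green ends, fixed on the table, 310 mm (its x) by 216 mm (its y), top 9 mm above the table. Origin under its centre. It lies beside the box, to the right or the left of it.
- mug: White mug, bystander, 98 mm high, near the table's front edge. Origin under it.
- spice_jar: Small spice jar with white cap, bystander, 47 mm across, 98 mm high. Origin under its centre.
- can: Low food can, bystander, 75 mm across, 58 mm high. Origin under its centre.

How it is judged (in metres and radians):
On the way, in this order (a step that is already met when the one before it is completed fails the run):
1. the lock tab is slid fully aside, the fork clear of the button (value of joint lock above 0.04 m), for 0.1 s.
2. the button has been pressed and the lid has sprung open (value of joint lid above 1.3 rad), for 0.2 s.
At the end, for the whole second after the job is handed in: The peeler lies at rest, flat (within 0.2 rad) on the cutting board, the gripping point in its handle within 125 mm of the board's centre lengthwise and 90 mm crosswise and no more than 10 mm above where it rests, and the box's lid stands open (over 1.3 rad) (x of peeler_mid in the frame of board between -0.125 and 0.125 m and y of peeler_mid in the frame of board between -0.09 and 0.09 m and z of peeler_mid in the frame of board between 0.012 and 0.026 m and angle between peeler_mid's own z axis and vertical below 0.2 rad and linear speed of peeler below 0.02 m/s and value of joint lid above 1.3 rad); the robot touches nothing.
It fails at once if the mug, spice jar or can is displaced by more than 30 mm (distance of any of mug, spice_jar, can from where it was at the start of the episode above 0.03 m).
It fails at once if the peeler is dropped or flung (faster than 1 m/s) (linear speed of peeler above 1 m/s).
It also fails if it takes over 62 s, if anything falls off the work surface, if the arm or the gripper's body presses on something with over 40 N, if the wrist force passes 120 N, or if a joint passes its speed limit or range.

ROBOT

A 7-joint arm with a two-finger parallel gripper is mounted at the origin on a cart in front of the work surface, level with it; the furniture and walls round the work are solid. World frame = base frame: x ahead of the robot, y to its left, z up, the work surface at z = 0. Lengths are in mm, angles in rad, forces in N, time in s.
With the tool pointing down it reaches from about 400 to 875 mm from the base axis. Payload 19.3 kg.
Tool frame: the origin (TCP) lies at the very end of the fingers, on their centre line; the grasp point (between the pads) lies 19 mm behind it (grip_point_offset is the z of the grasp point in the tool frame, in mm); z points along the fingers, x is the direction in which the jaws open and shut, and the axes are right-handed (so a half turn about z gives the same grasp; the last joint's range is limited). The gripper opens to 85 mm and grips with 20 to 120 N. Pads are 22 mm wide; open, the fingers measure 114 mm over their backs; the gripper's body (76 mm by 85 mm) begins 54 mm behind the grasp point. The pads swing forward as they close: fully open they stand 13 mm farther back than shut.
Start: joints at [1.138, 0.521, -0.036, 1.599, 0.021, 1.021, -0.113], TCP at [221.78, -584.318, 201.391] pointing down, gripper open.
Joint ranges: [-2.91, 2.91], [-0.3, 2.13], [-1.5, 1.42], [0.17, 2.43], [-1.26, 4.41], [0.16, 1.93], [-2.52, 2.52]. Speed limits (rad/s): [1.89, 1.89, 2.39, 2.39, 3.01, 3.01, 3.01].

INTERFACE

Orientations are given as a 3x3 rotation matrix whose columns are the frame's x, y, z axes.
In Python, from workcell import movep, movel, goto_joints, open_gripper, clamp, wait, inverse_kinematics, read_state, camera, PlanningError, finish_job, grip_point_offset gives the robot as it stands. Calls block until the motion is done:
- movep(position, orientation): joint-space move of the TCP to a pose.
- movel(position, frame=None, max_speed=150, guard=None): straight line of the TCP; frame=None keeps the orientation; max_speed is the mean speed in mm/s. With guard (N) it stops when the force on the tool has changed by that much, and returns True; else False.
- goto_joints(angles): joint-space move.
- open_gripper() and clamp(): open the fingers fully, or close them until they stop; the grip force is fixed at half the most.
- wait(seconds).
- inverse_kinematics(position, orientation): joint angles nearest the present ones, or None.
- read_state(): the state.
- camera(name): name is "scene" or "top" or "wrist"; returns a dict with "image" (384x512x3 uint8, blue, green, red), "range_z" (384x512 float32, mm along the optical axis (not along the pixel's ray), 0 where there is no reading), "fx", "fy", "cx", "cy" (pixels), "cam_to_world" (4x4, takes a point from camera to world coordinates). Camera axes: x right, y up, looking along -z (the intrinsics and any distortion apply to the point x, -y, -z); pixel columns grow to the right and rows downward; lengths in mm; the calibration is good to about 2 mm. The wrist camera is an equidistant fisheye: a pixel r from the principal point sees the ray r / f radians off the axis. A picture is of the moment at which its call begins.
A pose or a line that the arm cannot do raises PlanningError and nothing moves.
- finish_job(): hands the job in, once; it reports no verdict.
The state is a dict: "time": time; "qpos": joint angles; "qvel": joint speeds; "joint_efforts": joint torques, N m; "eef_pos": TCP position; "tool_rot": TCP orientation; "ft_force": force on the tool from outside, world axes, zero at the start; "torque": the same for the moment, N m; "finger_gap": finger opening in mm.
Only numpy, scipy, OpenCV 4.12 (cv2) and the standard library are available. Lean on these libraries where they do the work, as an engineer would, in place of code of your own. Each camera call takes 0.05 s, during which the arm holds its last target. There are 200 camera calls.

## Working session

There is one attempt and no reset: what is moved stays moved. The work goes in short steps, each a Python script; the robot and the scene stay as the last script left them, time stands still between calls to the robot, and variables do not carry over. Pictures are saved under pics/ and viewed, about 8 in all and at most 12, crops included, and the job is handed in when it is done.

```bash
mkdir -p pics
cat > h.py <<'E'
import numpy as np, cv2
from workcell import *
def world(c):
    """world xyz per pixel from range (pinhole cams)"""
    z=c["range_z"]; v,u=np.mgrid[:z.shape[0],:z.shape[1]]
    P=np.stack([(u-c["cx"])/c["fx"]*z,-(v-c["cy"])/c["fy"]*z,-z,np.ones_like(z)],-1)
    W=(P@np.array(c["cam_to_world"]).T)[...,:3]; W[z<=0]=np.nan
    return W
def down(a):
    """tool down, jaw (x) axis at world yaw a"""
    c,s=np.cos(a),np.sin(a); return np.array([[c,s,0],[s,-c,0],[0,0,-1.]])
E
python3 - <<'E'
from h import *
ims=[]
for n in("top","scene"):
    c=camera(n); np.savez(f"{n}0.npz",**{k:v for k,v in c.items() if not isinstance(v,str)}); cv2.imwrite(f"pics/{n}0.png",c["image"])
    print(n,c["fx"],np.round(c["cam_to_world"],3).tolist())
s=read_state();print(s["time"],s["eef_pos"],grip_point_offset)
E
```

```text
top 401.31941640039355 [[0.014, 0.998, -0.065, 387.951], [-1.0, 0.015, 0.012, 68.057], [0.013, 0.065, 0.998, 1265.126], [0.0, 0.0, 0.0, 1.0]]
scene 448.4787874652102 [[-0.075, 0.696, -0.714, -518.681], [-0.997, -0.04, 0.066, 127.079], [0.018, 0.717, 0.697, 1036.963], [0.0, 0.0, 0.0, 1.0]]
0.1 [ 221.62991672 -584.03163884  200.89094392] -18.700000000000003
```

View pics/top0.png

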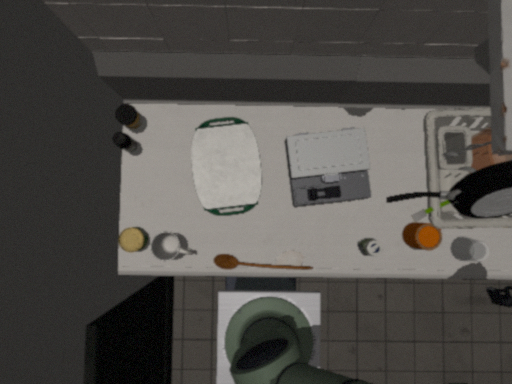

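View pics/scene0.png

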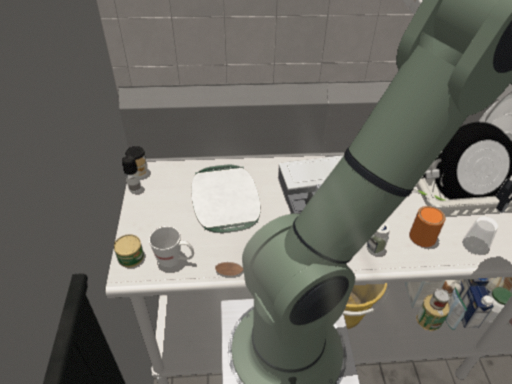

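Top view shows the box at (328,167), with the deck towards the robot and the button near (324,193). The board is left of it at (226,166), and the mug is at (170,245). The spice jar is probably at (371,246) and the can at (132,240). Next I'll measure these.

```bash
cat > m.py <<'E'
from h import *
c=dict(np.load("top0.npz")); W=world(c); im=c["image"]
Z=W[...,2]
print("table z",np.nanmedian(Z[215:240,270:350]))
reg=np.zeros(Z.shape,bool); reg[115:215,275:385]=1
def rect(m):
    # keep biggest component, rectangle fit in world xy
    n,l,s,_=cv2.connectedComponentsWithStats(m.astype(np.uint8)); k=1+np.argmax(s[1:,4]); m=l==k
    r=cv2.minAreaRect(W[m][:,:2].astype(np.float32)); return r,W[m].mean(0),m.sum()
print("box",rect(reg&(Z>25)))
print("lid",rect(reg&(Z>58)&(im.min(-1)>120)))
print("deck",rect(reg&(Z>30)&(Z<50)))
blk=reg&(im.max(-1)<45)&(Z>47)
n,l,s,_=cv2.connectedComponentsWithStats(blk.astype(np.uint8))
for k in range(1,n):
    if s[k,4]>8: print("black",s[k],W[l==k].mean(0).round(1),cv2.minAreaRect(W[l==k][:,:2].astype(np.float32)))
b=np.zeros(Z.shape,bool); b[110:222,180:270]=1
print("board",rect(b&(Z>5)&(Z<20)))
for nm,(u,v) in dict(mug=(170,245),jar=(371,246),can=(132,240)).items(): print(nm,W[v,u].round())
x=cv2.resize(im[115:215,275:385],None,fx=7,fy=6,interpolation=cv2.INTER_CUBIC); cv2.imwrite("pics/box0.png",cv2.convertScaleAbs(x,alpha=1.8))
E
python3 m.py
```

```text
table z 0.3295338353509578
box (((538.4474487304688, -172.95050048828125), (218.00550842285156, 240.991455078125), 7.28751802444458), array([ 536.65261302, -170.3842054 ,   60.49512697]), np.int64(5628))
lid (((569.4749755859375, -169.58383178710938), (151.81405639648438, 239.7136993408203), 7.200344085693359), array([ 577.61849813, -168.29385715,   69.43912232]), np.int64(3310))
deck (((476.3344421386719, -180.5343780517578), (92.39842987060547, 239.9164581298828), 7.391201972961426), array([ 473.10097223, -185.05792622,   42.29130564]), np.int64(1670))
black [308 186  33  14 285] [ 457.  -158.8   62.6] ((456.9067687988281, -158.1034393310547), (32.21012878417969, 95.32129669189453), 7.119123935699463)
board (((538.415283203125, 143.77981567382812), (312.1957702636719, 218.6839141845703), 7.875877380371094), array([539.23272359, 142.43853972,   9.73034129]), np.int64(5455))
mug [290. 311.   6.]
jar [ 302. -287.  102.]
can [307. 414.  58.]
```

View pics/box0.png

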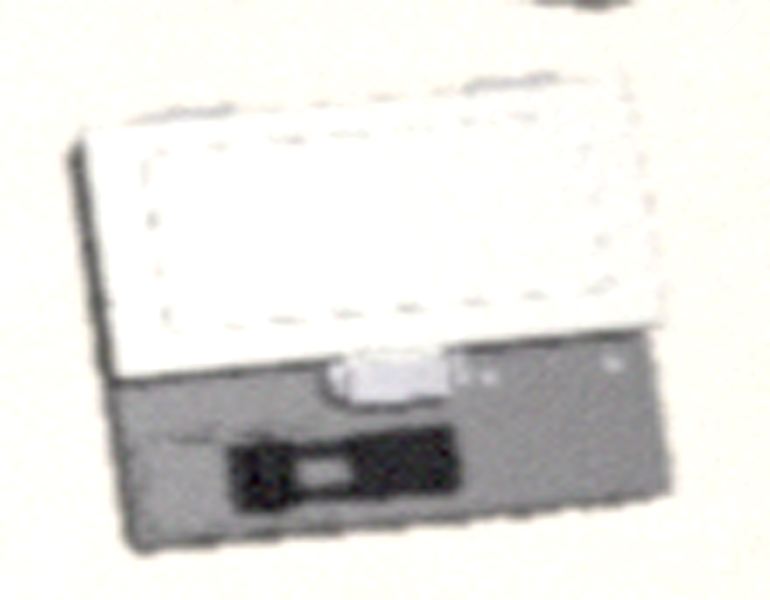

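Box yaw is about +0.126 rad, and the black button-plus-fin strip is centred at (457,-158). That puts the button at about (460,-181), the fin at about (452,-118) and lock at about 5 mm. The board is centred at (538,144), yaw about 0.137. Now I'll grasp the fin and slide it.

```bash
cat >> h.py <<'E'
YAW=0.126; ex=np.array([np.cos(YAW),np.sin(YAW),0]); ey=np.array([-np.sin(YAW),np.cos(YAW),0])
BTN=np.array([459.8,-181.1,0]); ORG=BTN+76*ex
def at(p,z): return [p[0],p[1],z]
def best(p,a):
    """of the two half-turn-equivalent yaws, the nearer reachable one"""
    q0=np.array(read_state()["qpos"]); o=[]
    for d in (0,np.pi):
        q=inverse_kinematics(p,down(a+d))
        if q is not None: o.append((np.abs(np.array(q)-q0).max(),a+d))
    return down(min(o)[1])
def st(t=""):
    s=read_state(); print(t,round(s["time"],2),np.round(s["eef_pos"],1),"F",np.round(s["ft_force"],1),"gap",round(float(s["finger_gap"]),1))
E
python3 - <<'E'
from h import *
fin=BTN+63*ey
R=best(at(fin,180),YAW+np.pi/2); movep(at(fin,180),R); st("above")
c=camera("wrist"); cv2.imwrite("pics/w1.png",c["image"])
print(movel(at(fin,64),guard=15)); st("down")
clamp(); st("clamped")
if 8<read_state()["finger_gap"]<17:
    p=np.array(read_state()["eef_pos"]); 
    print(movel(p+44*ey,max_speed=60,guard=20)); st("slid"); print("moved",(np.array(read_state()["eef_pos"])-p)@ey)
c=camera("wrist"); cv2.imwrite("pics/w2.png",c["image"])
E
```

```text
above 1.98 [ 451.9 -119.4  180. ] F [-1.2  0.   0.5] gap 85.2
False
down 2.96 [ 452.3 -118.7   64.6] F [ 0.9  0.  -0.3] gap 85.4
clamped 3.73 [ 451.9 -118.6   64. ] F [-0.  -0.4  1. ] gap -0.2
```

View pics/w2.png

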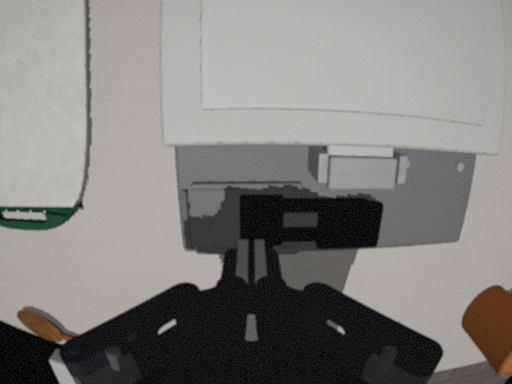

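The gripper closed on nothing. In the wrist view the tips, at about (250,245), are in front of the fin at about (260,215). I'll measure it with the wrist depth.

```bash
cat >> h.py <<'E'
def wworld(c):
    z=c["range_z"]; v,u=np.mgrid[:z.shape[0],:z.shape[1]]
    dx,dy=(u-c["cx"])/c["fx"],(v-c["cy"])/c["fy"]; r=np.hypot(dx,dy)+1e-9
    t=np.tan(np.minimum(r,1.5))/r
    P=np.stack([dx*t*z,-dy*t*z,-z,np.ones_like(z)],-1)
    W=(P@np.array(c["cam_to_world"]).T)[...,:3]; W[z<=0]=np.nan
    return W
E
python3 - <<'E'
from h import *
def look():
    c=camera("wrist"); W=wworld(c); print(c["cam_to_world"][:3,3].round(),c["fx"])
    return c,W
c,W=look()
for v in (205,220,235):
    for u in (225,245,255,262,270,278,300,330,360,375): print((u,v),W[v,u].round(),end=" ")
    print()
p=read_state()["eef_pos"]; movel([p[0],p[1],150]); open_gripper(); 
c,W=look(); cv2.imwrite("pics/w3.png",c["image"])
np.savez("w3.npz",image=c["image"],W=W)
B=(W-ORG)@np.array([ex,ey,[0,0,1]]).T
m=(np.abs(B[...,0]+76)<60)&(B[...,2]>50)&(B[...,2]<90)&(c["image"].max(-1)<60)
for lo,hi in((50,58),(58,66),(66,76),(76,86)):
    k=m&(B[...,2]>lo)&(B[...,2]<hi); 
    if k.sum()>5: print(lo,k.sum(),np.percentile(B[k],[2,50,98],axis=0).round(1).tolist())
E
```

```text
[ 532. -108.  237.] 297.3186396354542
(225, 205) [458. -99.  42.] (245, 205) [ 464. -113.   53.] (255, 205) [ 467. -119.   60.] (262, 205) [ 468. -123.   60.] (270, 205) [ 466. -129.   52.] (278, 205) [ 466. -134.   52.] (300, 205) [ 468. -149.   52.] (330, 205) [ 474. -166.   62.] (360, 205) [ 476. -188.   61.] (375, 205) [ 477. -199.   61.] 
(225, 220) [ 447. -100.   42.] (245, 220) [ 453. -114.   52.] (255, 220) [ 466. -119.   81.] (262, 220) [ 466. -123.   81.] (270, 220) [ 466. -127.   80.] (278, 220) [ 456. -136.   53.] (300, 220) [ 453. -154.   42.] (330, 220) [ 464. -169.   63.] (360, 220) [ 466. -190.   62.] (375, 220) [ 467. -201.   62.] 
(225, 235) [ 435. -101.   43.] (245, 235) [ 441. -115.   51.] (255, 235) [ 456. -120.   81.] (262, 235) [ 457. -124.   81.] (270, 235) [ 456. -129.   79.] (278, 235) [ 445. -138.   53.] (300, 235) [ 446. -153.   52.] (330, 235) [ 453. -171.   62.] (360, 235) [ 455. -193.   62.] (375, 235) [ 456. -205.   62.] 
[ 532. -108.  323.] 297.3186396354542
50 1051 [[-93.7, 18.5, 50.4], [-72.7, 44.6, 52.4], [-59.3, 71.0, 57.1]]
58 1650 [[-92.1, -24.7, 59.1], [-74.6, -1.9, 62.1], [-59.6, 19.2, 63.5]]
66 46 [[-73.4, 51.1, 67.0], [-61.0, 57.7, 71.2], [-60.6, 64.3, 75.8]]
76 530 [[-89.9, 51.2, 76.8], [-75.3, 58.2, 80.7], [-61.2, 64.3, 82.4]]
```

View pics/w3.png

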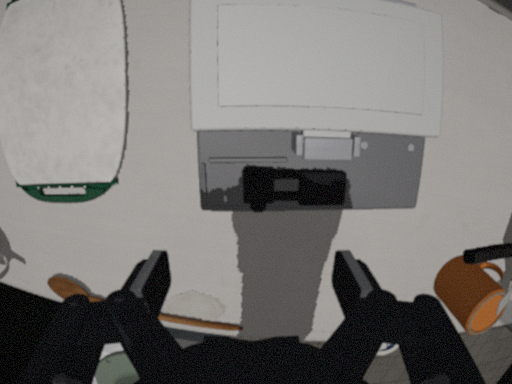

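The fin is at box (-75,58) and the button at box (-75.5,-2), which matches my estimate. So the miss was in height or in the tip position. I'll check where the tips really are, open and shut.

Run:
```python
from h import *
def tips(t):
    c=camera("wrist"); W=wworld(c); p=np.array(read_state()["eef_pos"]); R=np.array(read_state()["tool_rot"])
    T=(W-p)@R; m=(np.abs(T[...,0])<70)&(np.abs(T[...,1])<25)&(T[...,2]>-80)&(T[...,2]<30)
    if t=="open": print(R.round(2).tolist())
    print(t,m.sum(),np.percentile(T[m],[1,25,50,75,99],axis=0).round(1).tolist())
    for lo in range(-60,20,10):
        k=m&(T[...,2]>lo)&(T[...,2]<lo+10)
        if k.sum()>3: print("  z",lo,k.sum(),np.percentile(T[k],[2,98],axis=0)[:,:2].round(1).tolist())
tips("open"); clamp(); tips("shut"); open_gripper(); st()
```

```text
[[0.13, -0.99, 0.0], [-0.99, -0.13, -0.0], [0.0, -0.0, -1.0]]
open 3590 [[-56.1, -10.9, -79.8], [-43.5, -9.8, -72.1], [-42.5, -6.0, -64.5], [42.5, 0.5, -55.9], [55.0, 11.3, -44.4]]
  z -60 933 [[-55.6, -10.6], [54.5, 11.0]]
  z -50 369 [[-48.7, -10.5], [47.7, 10.4]]
shut 3844 [[-29.3, -13.0, -79.9], [-6.7, -10.8, -76.5], [-0.4, -9.9, -67.5], [5.7, -6.0, -53.5], [28.4, 9.3, -35.3]]
  z -60 633 [[-13.6, -10.6], [12.6, -5.5]]
  z -50 540 [[-13.4, -10.8], [12.5, -5.4]]
  z -40 217 [[-11.8, -11.0], [10.7, -5.6]]
 7.03 [ 451.8 -118.6  150. ] F [-0.1  0.2 -0.1] gap 85.4
```

According to depth, the tips end about 32 mm behind the reported TCP when shut and about 43 mm when open. That fits having shut above the fin. I'll retry lower with a guarded descent.

Run:
```python
from h import *
fin=ORG-75.3*ex+58*ey; print(fin)
movel(at(fin,75)); print(movel(at(fin,29),max_speed=50,guard=8)); st("down")
c=camera("wrist"); cv2.imwrite("pics/w4.png",c["image"])
clamp(); st("clamped")
if 8<read_state()["finger_gap"]<17:
    p=np.array(read_state()["eef_pos"]); 
    print(movel(p+48*ey,max_speed=60,guard=20)); st("slid"); print("moved",(np.array(read_state()["eef_pos"])-p)@ey)
c=camera("wrist"); cv2.imwrite("pics/w5.png",c["image"])
W=wworld(c); B=(W-ORG)@np.array([ex,ey,[0,0,1]]).T
k=(np.abs(B[...,0]+76)<16)&(np.abs(B[...,2]-62)<3)&(abs(B[...,1])<40)&(c["image"].max(-1)<60); print("btn",np.percentile(B[k],[2,50,98],axis=0).round(1).tolist())
```

```text
[ 453.20577237 -123.4718284     0.        ]
False
down 8.75 [ 453.4 -123.5   29.2] F [ 0.3 -0.2 -0.5] gap 85.2
clamped 9.47 [ 453.3 -123.5   29.1] F [ 0.5 -0.2  3.5] gap 10.8
True
slid 10.13 [447.9 -82.9  29. ] F [ 1.4 -7.9  1.1] gap 10.6
moved 40.97779373076388
btn [[-90.1, -23.4, 59.6], [-74.3, 0.2, 62.0], [-60.3, 19.0, 63.3]]
```

View pics/w5.png

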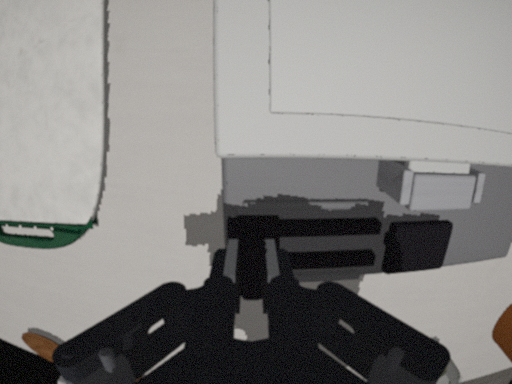

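The slide worked. The fork tips, ending at about x=380, are now clear of the button at (385–450, 220–270). It stopped at 41 mm, so I'll push a little more, release and measure the distance from fin to button.

Run:
```python
from h import *
p=np.array(read_state()["eef_pos"])
print(movel(p+6*ey,max_speed=30,guard=25)); st("more"); print((np.array(read_state()["eef_pos"])-p)@ey)
open_gripper(); p=np.array(read_state()["eef_pos"]); movel(at(p,120))
c=camera("wrist"); W=wworld(c); B=(W-ORG)@np.array([ex,ey,[0,0,1]]).T; d=c["image"].max(-1)<60
for n,k in(("btn",(abs(B[...,2]-62)<4)&(abs(B[...,1])<35)),("fin",(abs(B[...,2]-81)<5)&(abs(B[...,1]-95)<35))):
    k&=d&(abs(B[...,0]+76)<25); print(n,k.sum(),np.percentile(B[k],[3,50,97],axis=0).round(1).tolist())
st()
```

```text
True
more 10.39 [448. -83.  29.] F [ 2.7 -9.2  1.6] gap 10.6
-0.07329251711995312
btn 1723 [[-91.1, -23.2, 59.5], [-74.7, -1.0, 62.0], [-60.0, 18.7, 63.3]]
fin 680 [[-89.9, 92.7, 76.8], [-74.9, 99.6, 80.7], [-61.6, 105.9, 82.2]]
 11.91 [447.1 -83.2 119.1] F [-0.2 -0.5  0.2] gap 85.1
```

Fin to button is 101.6 mm, so lock is about 0.044 and hard against its stop. Next I'll press the button.

Run:
```python
from h import *
b=ORG-75.5*ex-2.2*ey
movel(at(b,100)); clamp(); movel(at(b,40)); print(movel(at(b,16),max_speed=25,guard=14)); st("pressed")
wait(1.8); st()
p=np.array(read_state()["eef_pos"]); movel(at(p,110)); p=p-90*ex; 
movel(at(p,280)); open_gripper(); st()
c=camera("wrist"); cv2.imwrite("pics/w6.png",c["image"]); np.savez("w6.npz",image=c["image"],W=wworld(c))
```

```text
True
pressed 14.73 [ 460.9 -183.4   23.9] F [-4.3  2.3 22.4] gap 0.1
 16.53 [ 461.  -183.4   23.9] F [-3.9  0.9 20.9] gap -0.2
 19.48 [ 371.7 -194.7  280. ] F [ 0.1  0.3 -0.1] gap 85.4
```

View pics/w6.png

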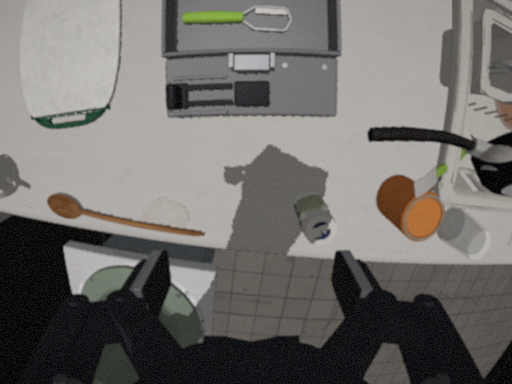

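The lid is open. The peeler lies in the tray, with its lime handle at (185–243,17) and its head at (270,18) to the right. Now I'll locate the handle.

Run:
```python
from h import *
d=np.load("w6.npz"); W,im=d["W"],d["image"]; B=(W-ORG)@np.array([ex,ey,[0,0,1]]).T
def lime(W,im):
    hsv=cv2.cvtColor(im,cv2.COLOR_BGR2HSV); B=(W-ORG)@np.array([ex,ey,[0,0,1]]).T
    return (hsv[...,0]>28)&(hsv[...,0]<55)&(hsv[...,1]>120)&(abs(B[...,0]-43)<70)&(abs(B[...,1])<125)
m=lime(W,im); r=cv2.minAreaRect(B[m][:,:2].astype(np.float32)); print("wrist",m.sum(),B[m].mean(0).round(1),np.percentile(B[m],[2,98],axis=0).round(1).tolist(),r)
c=camera("top"); Wt=world(c); m=lime(Wt,c["image"]); Bt=(Wt-ORG)@np.array([ex,ey,[0,0,1]]).T
print("top",m.sum(),Bt[m].mean(0).round(1),np.percentile(Bt[m],[2,98],axis=0).round(1).tolist(),cv2.minAreaRect(Bt[m][:,:2].astype(np.float32)) if m.sum()>4 else 0)
k=(Bt[...,2]>100)&(Bt[...,2]<240)&(Bt[...,0]>60)&(Bt[...,0]<200)&(abs(Bt[...,1])<115); print("lid",np.percentile(Bt[k],[2,50,98],axis=0).round(1).tolist())
# wall tops / floor extents near y=0..60 from wrist
for y in(0,30,60):
    k=(abs(B[...,1]-y)<5)&(B[...,2]>50)&(B[...,2]<66)&(B[...,0]>-30); print(y,np.percentile(B[k][:,0],[2,30,50,70,98]).round(1) if k.sum() else 0)
    k=(abs(B[...,1]-y)<5)&(abs(B[...,2]-6)<4)&(B[...,0]>-30); print("   floor",np.percentile(B[k][:,0],[1,99]).round(1) if k.sum() else 0)
```

```text
wrist 617 [40.2 51.2 19.7] [[32.8, 11.8, 15.1], [49.0, 91.8, 22.2]] ((41.296875, 51.765228271484375), (85.73479461669922, 17.302152633666992), 87.99357604980469)
top 145 [43.1 52.9 19.5] [[34.9, 12.1, 13.4], [51.6, 95.0, 24.8]] ((43.51837158203125, 51.68901062011719), (87.5101547241211, 17.240467071533203), 87.43087768554688)
lid [[114.4, -111.8, 102.1], [126.9, 0.5, 154.1], [141.0, 110.3, 197.1]]
0 [-21.9 -21.2 -19.5 -17.7 -16. ]
   floor [-5.2 70.5]
30 [-21.5 -20.9 -19.7 -18.3 -16.5]
   floor [-5.4 70.9]
60 [-21.9 -21.  -19.6 -18.2 -15.5]
   floor [-5.3 72.6]
```

The handle centre is at box (42,52), so the grip point is about (42,35), yaw about -0.04. It is almost central in a tray that is only as wide as the open gripper. Before going in I'll check the width of the open gripper against height above the tips, using the saved depth.

Run:
```python
from h import *
W=np.load("w6.npz")["W"]; s=read_state(); p=np.array(s["eef_pos"]);R=np.array(s["tool_rot"])
T=(W-p)@R
for lo in range(-150,-35,6):
    k=(T[...,2]>lo)&(T[...,2]<=lo+6)&(abs(T[...,0])<100)&(abs(T[...,1])<60)
    if k.sum()>3: print(lo,k.sum(),np.percentile(T[k],[1,99],axis=0)[:,:2].round(1).tolist())
```

```text
-138 675 [[-69.6, -12.8], [68.8, -9.6]]
-132 2611 [[-69.5, -19.9], [68.9, -4.3]]
-126 3915 [[-69.7, -19.2], [68.6, 0.1]]
-120 4803 [[-70.2, -17.1], [69.2, 9.2]]
-114 4828 [[-70.8, -17.1], [69.8, 11.1]]
-108 3094 [[-71.9, -16.8], [71.1, 12.0]]
-102 3245 [[-72.7, -15.6], [71.7, 11.9]]
-96 2286 [[-72.9, -13.1], [71.5, 11.2]]
-90 745 [[-69.3, -13.2], [68.8, -5.3]]
-84 646 [[-53.0, -11.5], [51.6, 1.9]]
-78 674 [[-56.2, -10.8], [55.0, 9.7]]
-72 741 [[-56.1, -10.8], [55.2, 11.5]]
-66 657 [[-56.3, -10.7], [55.5, 11.5]]
-60 590 [[-56.3, -10.8], [55.2, 11.3]]
-54 495 [[-55.2, -10.7], [54.2, 11.5]]
-48 218 [[-48.8, -10.3], [47.3, 10.8]]
```

When open, the fingers are about ±56 mm wide from 10 to 38 mm above their tips, and ±72 mm higher up. The inner walls are at ±57, so the gap is tight. I'll go above the tray and measure the wall edges and handle from there.

```bash
cat > t.py <<'E'
from h import *
def tray(c):
    W=wworld(c); B=(W-ORG)@np.array([ex,ey,[0,0,1]]).T
    hsv=cv2.cvtColor(c["image"],cv2.COLOR_BGR2HSV)
    m=(hsv[...,0]>28)&(hsv[...,0]<55)&(hsv[...,1]>120)&(abs(B[...,0]-43)<60)&(abs(B[...,1])<115)&(B[...,2]<60)
    if m.sum()>20:
        (cx,cy),(w,h),a=cv2.minAreaRect(B[m][:,:2].astype(np.float32)); print("lime",m.sum(),(round(cx,1),round(cy,1)),round(w,1),round(h,1),round(a,1),np.percentile(B[m],[2,98],axis=0).round(1).tolist())
    for y in range(-100,110,20):
        s=abs(B[...,1]-y)<4
        f=s&(B[...,2]>48)&(B[...,2]<66)&(B[...,0]<20)&(B[...,0]>-24); r=s&(B[...,2]>48)&(B[...,2]<66)&(B[...,0]>70)&(B[...,0]<112)
        fl=s&(B[...,2]<10)&(abs(B[...,0]-43)<62)
        print(y,"front top",np.percentile(B[f][:,0],[2,97]).round(1) if f.sum()>5 else "-","rear top",np.percentile(B[r][:,0],[3,98]).round(1) if r.sum()>5 else "-","floor",np.percentile(B[fl][:,0],[1,99]).round(1) if fl.sum()>5 else "-")
E
python3 - <<'E'
from t import *
g=ORG+43*ex+35*ey
R=best(at(g,150),YAW-0.04); print(R.round(2).tolist())
p=np.array(read_state()["eef_pos"]); movep(at(p,280),R); movel(at(g,250)); movel(at(g,130)); st()
c=camera("wrist"); print("cam",c["cam_to_world"][:3,3].round()); cv2.imwrite("pics/w7.png",c["image"]); tray(c)
E
```

```text
[[1.0, 0.09, 0.0], [0.09, -1.0, 0.0], [0.0, 0.0, -1.0]]
 23.52 [ 573.9 -131.5  130.9] F [ 0.4 -0.1  0.3] gap 85.2
cam [566. -50. 303.]
lime 1382 (42.3, 52.3) 86.1 17.8 89.7 [[34.2, 12.2, 17.3], [50.5, 94.0, 22.0]]
-100 front top [-20.5 -14.6] rear top [ 98.8 104.7] floor [-14.9  97.7]
-80 front top [-20.2 -14.9] rear top [ 98.5 105.1] floor [-13.7  98.6]
-60 front top [-20.7 -14.6] rear top [ 98.7 105.7] floor [-14.8  98.2]
-40 front top [-20.6 -15.3] rear top [ 98.3 105.9] floor [-15.7  98.1]
-20 front top [-20.9 -15. ] rear top [ 98.6 105.8] floor [-15.2  98.5]
0 front top [-21.  -14.9] rear top [ 98.2 104.1] floor [-15.2  97.7]
20 front top [-21.1 -15.7] rear top [ 98.  105.7] floor [-15.1  98.3]
40 front top [-21.1 -15.7] rear top [ 97.9 105.4] floor [-15.6  98.6]
60 front top [-21.3 -15.2] rear top [ 98.  105.7] floor [-15.6  97.9]
80 front top [-20.9 -15.7] rear top [ 98.3 105.2] floor [-15.5  97.6]
100 front top [-21.3 -15.7] rear top [ 98.1 105.2] floor [-15.2  97.4]
```

View pics/w7.png

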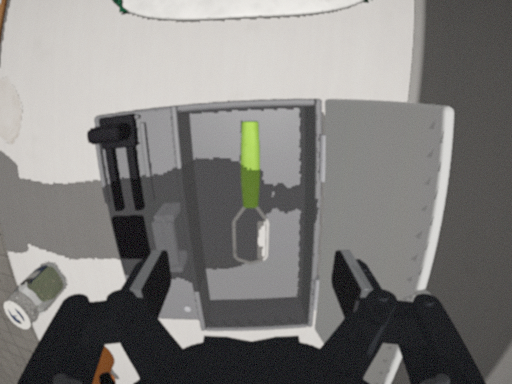

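The tray interior measures x -15.3 to 98.2 and the peeler is aligned with the box at x=42.3. Square on there is only about 1 mm of clearance, and the knuckles would meet the open lid. I'll turn the jaws 29° and grip at the balance point (y≈17), where the peeler has room to swing into line. The descent will be guarded.

Run:
```python
from t import *
th=0.131+np.radians(29)
g=ORG+42.0*ex+17*ey; R=down(th)
movep(at(g,130),R); movel(at(g,60)); 
hit=movel(at(g,-21),max_speed=50,guard=10); st("down"); print(hit)
c=camera("wrist"); cv2.imwrite("pics/w8.png",c["image"])
```

```text
down 25.94 [ 573.  -149.4   -7.1] F [-1.3  0.2 -0.1] gap 85.4
True
```

View pics/w8.png

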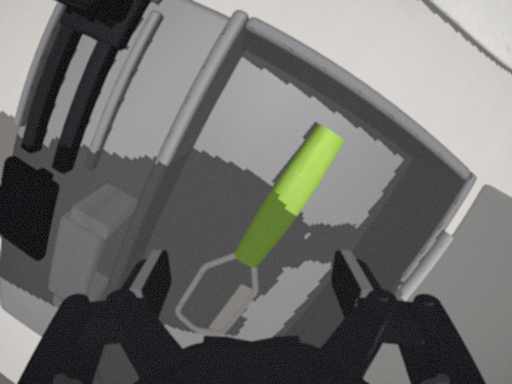

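The descent tripped at TCP -7 with almost no residual force. The fingers look to be inside the tray, clear of the bolt housing at (90,240) and close to the rear wall. I'll creep on down and watch the force.

Run:
```python
from t import *
p=np.array(read_state()["eef_pos"]); st()
for z in (-10,-13,-16,-19,-21):
    h=movel(at(p,z),max_speed=20,guard=12); st(f"{z} {h}")
    if h: break
```

```text
25.99 [ 573.1 -149.4   -6.8] F [-1.9 -0.2  0. ] gap 85.2
-10 False 26.33 [ 572.5 -149.5  -10.3] F [-5.1 -1.4 -0.8] gap 85.5
-13 False 26.63 [ 571.9 -149.7  -13.4] F [-7.9 -2.1 -0.9] gap 85.5
-16 True 26.84 [ 571.1 -149.9  -15.8] F [-3.9 -0.8  8.8] gap 85.2
```

The force points to -x, so the rear side is rubbing on the lid or rear wall. I'll shift 3 mm towards the front and continue.

Run:
```python
from t import *
g=ORG+39.0*ex+17*ey
p=np.array(read_state()["eef_pos"]); movel(at(p,-6),max_speed=40); st(); movel(at(g,-6),max_speed=20); st("shifted")
for z in (-10,-13,-16,-19,-21):
    h=movel(at(g,z),max_speed=20,guard=12); st(f"{z} {h}")
    if h: break
c=camera("wrist"); cv2.imwrite("pics/w9.png",c["image"])
W=wworld(c); s=read_state(); T=(W-np.array(s["eef_pos"]))@np.array(s["tool_rot"]); B=(W-ORG)@np.array([ex,ey,[0,0,1]]).T
k=(abs(T[...,0])<100)&(abs(T[...,1])<20)&(T[...,2]<-84)&(T[...,2]>-110); print("knuckle box x/z",np.percentile(B[k],[1,99],axis=0).round(1).tolist())
```

```text
27.25 [ 571.5 -150.    -5.6] F [0.3 0.7 0.3] gap 85.6
shifted 27.5 [ 571.7 -149.7   -6.2] F [ 0.4  0.1 -0.2] gap 85.4
-10 False 27.85 [ 571.6 -149.7  -10.2] F [-0.5  0.2 -0.1] gap 85.0
-13 False 28.15 [ 571.2 -149.8  -13.3] F [-4.1 -0.8 -1.4] gap 85.3
-16 True 28.38 [ 570.6 -150.2  -15.9] F [-2.9  1.4 10.3] gap 85.0
knuckle box x/z [[-43.3, -23.2, 69.0], [112.0, 78.1, 94.0]]
```

The bolt housing, at about y +15 to -50, sits under the front knuckle at this turn. I'll mirror the turn so the front knuckle passes beside the bolt, and use 34° for more lid clearance.

Run:
```python
from t import *
th=0.131-np.radians(34)
g=ORG+40.5*ex+15*ey; p=np.array(read_state()["eef_pos"])
movel(at(p,60)); movep(at(g,60),down(th)); movel(at(g,0),max_speed=80,guard=15); st()
for z in (-6,-11,-14,-17,-20,-22):
    h=movel(at(g,z),max_speed=20,guard=12); st(f"{z} {h}")
    if h: break
c=camera("wrist"); cv2.imwrite("pics/w10.png",c["image"])
```

```text
30.88 [ 5.738e+02 -1.516e+02  3.000e-01] F [ 0.4 -0.7  0.1] gap 85.4
-6 False 31.32 [ 573.5 -151.6   -6. ] F [-0.2  0.1 -0.3] gap 85.6
-11 False 31.73 [ 573.4 -151.5  -11.2] F [ 0.4 -0.1  0.2] gap 85.3
-14 False 32.02 [ 573.4 -151.6  -14.1] F [-0.4  0.1 -0.8] gap 85.2
-17 False 32.33 [ 573.3 -151.6  -17.2] F [-0.5  0.4 -0. ] gap 85.4
-20 False 32.62 [ 572.9 -151.6  -20.3] F [-4.3 -0.8 -0.5] gap 85.7
-22 False 32.88 [ 572.6 -151.7  -22.3] F [-6.7 -0.9 -0.2] gap 85.6
```

View pics/w10.png

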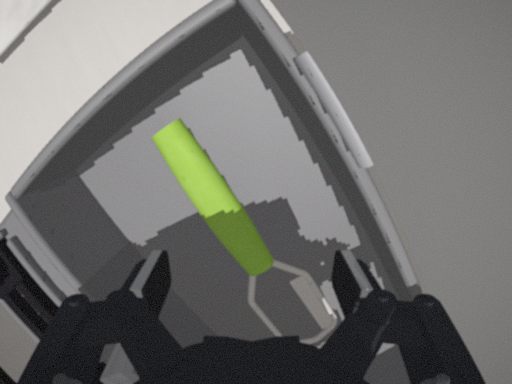

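At depth with only a light touch. The tips at (155,255) and (345,255) straddle the handle by its neck at about (245,245). Now I'll clamp and lift.

Run:
```python
from t import *
clamp(); st("clamped")
p=np.array(read_state()["eef_pos"])
if read_state()["finger_gap"]>8:
    print(movel(at(p,20),max_speed=50,guard=25)); st("lift"); wait(0.2); print(read_state()["finger_gap"])
c=camera("wrist"); cv2.imwrite("pics/w11.png",c["image"])
```

```text
clamped 33.54 [ 574.2 -151.4  -21.3] F [-2.2  2.  12.1] gap 27.3
False
lift 34.53 [ 574.  -151.3   19.7] F [ 0.2  0.  -0.5] gap 26.6
26.62486203716469
```

View pics/w11.png

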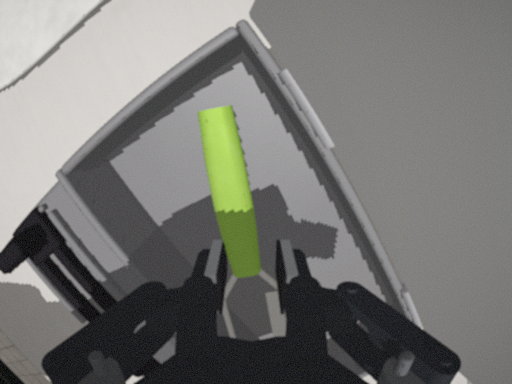

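Gap 26.6: held, but not yet square to the pads. I'll measure height and tilt from depth, without another picture.

```bash
cat >> t.py <<'E'
def lime_pose(c,wrist=True):
    W=wworld(c) if wrist else world(c); hsv=cv2.cvtColor(c["image"],cv2.COLOR_BGR2HSV)
    m=((hsv[...,0]>28)&(hsv[...,0]<55)&(hsv[...,1]>120)&np.isfinite(W[...,2])).astype(np.uint8)
    m=cv2.erode(m,np.ones((3,3))); n,l,s,_=cv2.connectedComponentsWithStats(m)
    k=1+np.argmax(s[1:,4]); P=W[l==k]; (cx,cy),(w,h),a=cv2.minAreaRect(P[:,:2].astype(np.float32))
    box=cv2.boxPoints(((cx,cy),(w,h),a)); e=[box[1]-box[0],box[2]-box[1]]; d=max(e,key=np.linalg.norm); L=np.linalg.norm(d); d=d/L
    A=np.c_[P[:,:2]-[cx,cy],np.ones(len(P))]; co=np.linalg.lstsq(A,P[:,2],rcond=None)[0]
    print("lime n",len(P),"ctr",(round(cx,1),round(cy,1)),"z",co[2].round(1),"slope along",(co[:2]@d).round(3),"L,w",L.round(1),round(min(w,h),1),"dir deg",np.degrees(np.arctan2(d[1],d[0])).round(1)); return np.array([cx,cy]),d,co
E
python3 - <<'E'
from t import *
c=camera("wrist"); ctr,d,co=lime_pose(c); s=read_state(); print(s["eef_pos"],"jaw deg",np.degrees(np.arctan2(s["tool_rot"][1][0],s["tool_rot"][0][0])))
hsv=cv2.cvtColor(c["image"],cv2.COLOR_BGR2HSV); W=wworld(c)
for v in range(110,285,20):
    u=np.flatnonzero((hsv[v,:,0]>28)&(hsv[v,:,0]<55)&(hsv[v,:,1]>120)&(np.arange(512)>150)&(np.arange(512)<330))
    if len(u): print(v,u[[0,-1]],W[v,int(u.mean())].round(1))
E
```

```text
lime n 5248 ctr (580.5, -115.5) z 60.6 slope along -0.01 L,w 85.4 17.2 dir deg 73.6
[ 574.06960674 -151.36944402   19.84200825] jaw deg -26.491265249589805
110 [207 231] [595.  -75.8  60.8]
130 [201 236] [590.2 -83.6  59.2]
150 [204 241] [587.7 -92.5  59.9]
170 [208 245] [ 585.1 -101.4   60.8]
190 [212 248] [ 582.5 -110.5   61.8]
210 [215 253] [ 579.5 -120.2   61.3]
230 [221 255] [ 576.5 -130.2   61.7]
250 [225 257] [ 572.3 -141.3   60.5]
270 [233 259] [ 569.4 -152.6   61.4]
```

Held level: handle top at 61 mm, slope 0.01, underside about TCP+26.5. Next I'll lift, carry it to the board centre and set it down with a guard.

Run:
```python
from t import *
p=np.array(read_state()["eef_pos"])
movel(at(p,110),max_speed=80); st("up")
t=np.array([536.,132.]); movel(at(t,110),max_speed=110); st("over"); lime_pose(camera("wrist"))
movel(at(t,5),max_speed=70); st(); lime_pose(camera("wrist"))
movel(at(t,-11),max_speed=40); wait(.2); h=movel(at(t,-18.5),max_speed=12,guard=5); st(f"set {h}")
c=camera("wrist"); lime_pose(c); cv2.imwrite("pics/w12.png",c["image"])
```

```text
up 36.11 [ 573.7 -151.3  109.4] F [ 0.1  0.2 -0.9] gap 26.9
over 38.86 [536.1 131.7 110. ] F [-0.3  0.3 -0.4] gap 26.8
lime n 5161 ctr (542.7, 167.5) z 150.9 slope along -0.011 L,w 85.0 16.8 dir deg 72.8
 40.56 [536.2 132.    5.4] F [ 0.1 -0.  -0.8] gap 27.0
lime n 5177 ctr (542.8, 167.9) z 46.2 slope along -0.011 L,w 85.1 16.7 dir deg 73.4
set True 41.97 [535.8 132.  -18.5] F [-0.8  0.3  7.6] gap 26.9
lime n 5185 ctr (542.4, 168.0) z 23.0 slope along 0.001 L,w 85.0 16.5 dir deg 73.1
```

The peeler is in contact at 7.6 N and level. I'll release, retreat and check.

Run:
```python
from t import *
open_gripper(); st("open"); p=np.array(read_state()["eef_pos"]); movel(at(p,20),max_speed=40); movel(at(p,180)); 
movel([430,132,250]); st()
c=camera("wrist"); lime_pose(c)
c=camera("top"); W=world(c); ctr,d,co=lime_pose(c,False); d=d*np.sign(d[1]); mid=ctr-17*d
a=.137; r=mid-np.array([538.4,143.8]); print("mid in board",r@[np.cos(a),np.sin(a)],r@[-np.sin(a),np.cos(a)])
B=(W-ORG)@np.array([ex,ey,[0,0,1]]).T
k=(B[...,2]>80)&(B[...,2]<240)&(B[...,0]>60)&(B[...,0]<200)&(abs(B[...,1])<115); print("lid",np.percentile(B[k],[2,50,98],axis=0).round(1).tolist())
o=dict(np.load("top0.npz")); 
for n,(u,v) in dict(mug=(170,245),jar=(371,246),can=(132,240)).items():
    s=np.s_[v-16:v+17,u-16:u+17]; print(n,"mean abs diff",np.abs(o["image"][s].astype(int)-c["image"][s]).mean().round(2))
cv2.imwrite("pics/top12.png",c["image"])
```

```text
open 42.62 [535.5 131.8 -18.8] F [0.8 0.1 0.7] gap 85.7
 45.94 [430.3 131.9 249.6] F [-0.1 -0.1  0.1] gap 86.0
lime n 490 ctr (541.3, 166.5) z 23.1 slope along -0.001 L,w 80.4 12.7 dir deg 71.3
lime n 6 ctr (407.3, -448.2) z 117.6 slope along -0.357 L,w 12.7 3.2 dir deg -55.0
mid in board -202.9692812096203 -583.717669524598
lid [[110.0, -111.2, 82.5], [125.0, -0.2, 145.6], [140.8, 110.8, 196.9]]
mug mean abs diff 16.4
jar mean abs diff 18.56
can mean abs diff 16.29
```

View pics/top12.png

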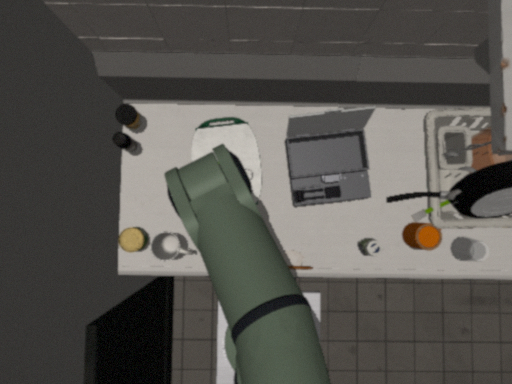

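The top view shows the lid standing open, and the mug (170,245), jar (371,246) and can (132,240) at their original pixels. The arm hides the peeler there, so that lime fit is meaningless. The wrist depth has the handle at (541,166), top 23 mm, level. I'm handing in.

```bash
python3 -c "
from h import *
finish_job(); st()"
```

```text
the job is handed in; nothing more can be done
the job is handed in; nothing more can be done
```

I slid the lock tab aside, pressed the button so the lid sprang open, then lifted the peeler out and laid it on the cutting board. I handed the job in at about 46 s, and it reports no verdict.

**Last checks**
- **Lock:** it ended about 44 mm aside, against its stop.
- **Lid:** it stands open, its edge about 197 mm high.
- **Peeler:** it lies level (slope about 0), with the top of the handle at 23 mm and the grip point about 7 mm from the board's centre. The gripper is clear.
- **Mug, spice jar and can:** they sit at the same pixels as at the start by eye. A numerical image comparison gave 16–19 grey levels of difference at each; I took that as the changed lighting and did not look into it.

**What went wrong or disagreed**
- **Finger length:** the fingers end about 32 mm short of the reported TCP, so the first grasp on the fin closed on nothing. I measured this with the wrist camera and corrected for it.
- **Reaching into the tray:** two tries stopped on light contact (up to about 10 N at the stop), probably with the lid and the bolt housing. I got in by turning the jaws the other way.
- **Grip on the peeler:** the jaws held it about 10° off square, but it stayed level and did not slip.
- **Final top-camera check:** the arm hid the peeler, so that peeler fit was useless. The peeler's position comes from the wrist camera only.

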